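# Pack out a carving clamp with the block that fits

## Task

On the carver's bench, the gap between the clamp jaw and the half-carved head is too wide for the clamp's short stroke. From the three look-alike packing blocks in the green tray, find the thickest one that still goes into the gap, stand it upright on the bench in the middle of the gap, square to the jaw, and then swing the red cam lever until the jaw clamps it firmly against the carving, without crushing it. Leave the other two blocks standing where they are in the tray and everything else undisturbed.

Things in the scene. Friction and masses are not known exactly. Their poses are not given: they have to be found in the camera images.
- bench: wooden holding bench, a fixed slab 150 mm along its x, 290 mm along its y, 18 mm thick (top at z = 18 mm in its frame). Origin: on its underside, midway across its width. Along its y, from - to +: the grey clamp housing with the lever, the jaw, the gap, the carving; all are centred on x = 0
- jaw: sliding clamp jaw, dark wood face 40 mm wide along x, reaching 46 mm above the bench top; it slides towards +y of the bench (towards the carving), by at most 11 mm, as the lever is swung. Its axes are parallel to the bench's. Origin: foot of its face, at bench-top height
- jaw_face (a point): centre of the jaw's face that looks to +y (to the carving), 24 mm above the bench top
- carving: half-carved wooden head on a block 40 mm wide, 90 mm long, 46 mm high, fixed to the bench; the head reaches 88 mm above the bench top, and starts 35 mm behind the block's face. Its axes are parallel to the bench's. Origin: foot of the face that looks to -y (to the jaw)
- carving_face (a point): centre of the carving block's face that looks to the jaw, 24 mm above the bench top. The open gap from jaw to carving along the bench's y is 22 to 47 mm, different each time
- lever (a joint): cam lever on the housing, rad: 0 open (as it starts) to 0.9 at most; turns clockwise seen from above, and pushes the jaw 12.2 mm per rad. It is stiff and stays where it is left, so it keeps the clamp tight; turning it empty takes 2 to 5 N at the grip; beyond that, each newton more at the grip presses the jaw with about 7 N: 5 to 10 N more clamps firmly, over 25 N more crushes
- lever_grip (a point): middle of the working height of the red upright post at the lever's end, 16 mm across and 45 mm tall; this point is 19 mm below the post's top, 85 to 103 mm above the table, 90 mm from the pivot. At joint 0 it lies 81 mm to -x and 39 mm to -y of the pivot in the bench's frame
- lever_pivot (a point): point on the lever's upright pivot axis, level with lever_grip
- tray: shallow green tray, fixed, 220 x 350 mm (x, y), walls 18 mm high, floor 5 mm thick. Origin: centre of its underside
- block_a: one of three plain wooden packing blocks standing in the tray: 55 mm along its x, 70 mm high, and 20, 29 or 38 mm thick along its y. The three have three different thicknesses; which has which is not told here: feel it between the fingers or see it. Origin: centre of its underside
- block_b: one of three plain wooden packing blocks standing in the tray: 55 mm along its x, 70 mm high, and 20, 29 or 38 mm thick along its y. The three have three different thicknesses; which has which is not told here: feel it between the fingers or see it. Origin: centre of its underside
- block_c: one of three plain wooden packing blocks standing in the tray: 55 mm along its x, 70 mm high, and 20, 29 or 38 mm thick along its y. The three have three different thicknesses; which has which is not told here: feel it between the fingers or see it. Origin: centre of its underside
- gouge_tray: carver's gouge with wooden handle, 170 mm long, 25 mm thick, lying in the tray along its near side. Leave it alone. Origin: on the floor of the tray under its middle
- gouge_far: a second gouge, 170 mm long, lying on the table beyond the bench. Leave it alone
- mallet: round carver's mallet standing on its head, 92 mm across, 240 mm tall. Leave it alone. Origin: centre of its underside
- figurine: white carved figure on a 50 mm square foot, 155 mm tall. Leave it alone. Origin: centre of its underside
- ball_stand: wooden ball of 60 mm on a rod and a 90 mm round foot, 140 mm tall. Leave it alone. Origin: centre of its underside
- phone: black phone, 75 x 150 x 9 mm, lying on the table. Leave it alone. Origin: centre of its underside
- mug: blue mug, 80 mm across, 90 mm tall. Leave it alone. Origin: centre of its underside
Not all that is in view belongs to the job. What is shaped like the block_b but white is not meant. Leave any turquoise look-alike of the block_a alone.

How it is judged:
By the outcome, as a careful person would: the job done as asked, in the order asked, and still so for the second after the job is handed in, with the robot touching nothing.
It also fails if it takes over 72 s, if anything falls off the work surface, if the arm or the gripper's body presses on something with over 40 N, if the wrist force passes 120 N, or if a joint passes its speed limit or range.

## Robot

A 6-joint arm with a two-finger parallel gripper is mounted at the origin on the work surface. World frame = base frame: x ahead of the robot, y to its left, z up, the work surface at z = 0. Lengths are in mm, angles in degrees, forces in N, time in s.
With the tool pointing down it reaches from about 300 to 850 mm from the base axis. Payload 4.2 kg.
Tool frame: the origin (TCP) lies midway between the tips of the shut fingers; the grasp point (between the pads) lies 19 mm behind it (env.grip_point_offset is the distance from the TCP to the grasp point, in mm); z points along the fingers, x is the direction in which the jaws open and shut, and the axes are right-handed (so a half turn about z gives the same grasp; the last joint's range is limited). The gripper opens to 91 mm and grips with 3 to 60 N. Pads are 32 mm wide; open, the fingers measure 118 mm over their backs; the gripper's body (76 mm by 178 mm) begins 60 mm behind the grasp point.
Start: joints at [-69.958, 18.312, 89.639, -0, 72.044, -1.146], TCP at [207.826, -536.145, 213.976] pointing down, gripper open.
Joint ranges: [-177.97, 177.97], [-48.28, 115.42], [12.27, 149.76], [-77.06, 257.06], [2.81, 150.46], [-146.56, 146.56]. Speed limits (degrees/s): [147.25, 147.25, 180, 180, 180, 180].

## Interface

Orientations are given as [roll, pitch, yaw] about the fixed x, y, z axes, in that order (R = Rz(yaw) Ry(pitch) Rx(roll)).
In Python, from workcell import env gives the robot as it stands.
- The arm moves only by the shell command python3 -m pendant 'ROWS' [FORCE]. ROWS is JSON, a list of rows, each an object with "xyz": the shift along the tool's x, y, z in m, a list of three; "roll": the turn about the tool's z in degrees; "jaw": the closure, from 0 (fully open) to 1 (shut). A call has exactly 8 rows; each row is the pose to reach, as a shift and turn from the pose commanded when the call began, along the tool's axes at that moment; what a row does not reach only later rows make up. A row lasts 1/8 s, in which the tool goes at most 62.5 mm and 10.7 degrees, less where a joint would pass 70% of its speed; a pose out of reach is approached as far as the arm can. A call with a gripper value outside its range is refused whole. The fingers move at their own pace and stop on an object; FORCE is the grip in N (left out, the last holds). Time passes only in rows, so rows that repeat a pose let the fingers close, or fill a call up. It gives the time, the measured TCP pose, the force and the opening at its end, in the units of the state.
- env.state(): the state, without advancing time (a new reading comes with each control period).
- env.grab_frame(name): name is "side" or "top" or "wrist"; returns (picture, depth): 480x640x3 uint8, blue, green, red; 480x640 float32, mm along the optical axis (not along the pixel's ray), 0 where there is no reading.
- env.camera_params(name): a dict with "camera_matrix" (3x3 intrinsics, pixels), "cam_to_world" (4x4, takes a point from camera to world coordinates); the wrist camera has in their place "hand_eye" (4x4, takes a point from camera to tool coordinates, whose origin is the TCP and whose axes are the tool frame's). Camera axes: x right, y up, looking along -z (the intrinsics and any distortion apply to the point x, -y, -z); pixel columns grow to the right and rows downward; lengths in mm; the calibration is good to about 2 mm. The wrist camera is an equidistant fisheye: a pixel r from the principal point sees the ray r / f radians off the axis. A picture is of the moment at which its call begins: read the wrist's pose just before it. camera_params takes no time and is no camera call.
- env.job_done(): hands the job in, once; it reports no verdict.
The state is a dict: "time_s": time; "qpos": joint angles; "qvel": joint speeds; "effort": joint torques, N m; "ee_pos": TCP position; "ee_rot": TCP orientation; "force": force on the tool from outside, world axes, zero at the start; "torque": the same for the moment, N m; "gripper_width": finger opening in mm.
Only numpy, scipy, OpenCV 4.12 (cv2) and the standard library are available. Lean on these libraries where they do the work, as an engineer would, in place of code of your own. Each camera call takes 0.05 s, during which the arm holds its last target. There are 200 camera calls.

## Working session

There is one attempt and no reset: what is moved stays moved. The work goes in short steps, Python scripts to look and compute and a shell command to move; the robot and the scene stay as the last step left them, time stands still between calls to the robot, and variables do not carry over. Pictures are saved under pics/ and viewed, about 8 in all and at most 12, crops included, and the job is handed in when it is done.

```bash
mkdir -p pics; ls
python3 - <<'E'
from workcell import env
import cv2,numpy as np
print(env.state())
for n in ["side","top","wrist"]:
    p=env.camera_params(n); print(n,{k:np.round(np.array(v),3).tolist() if not isinstance(v,str) else v for k,v in p.items()})
    s=env.state(); im,d=env.grab_frame(n); cv2.imwrite(f"pics/{n}0.png",im); np.save(f"pics/{n}0.npy",d); print((d>0).mean())
E
```

```text
pics
{'time_s': 0.0, 'qpos': array([-6.99590246e+01,  1.83499274e+01,  8.97060532e+01, -1.01120109e-03,
        7.20442008e+01, -1.14618667e+00]), 'qvel': array([ 0.08019968,  0.03800212,  0.09673065,  0.00733775, -0.02031702,
       -0.04673464]), 'effort': array([ 1.31067907e-03, -4.12454760e+01, -2.31971633e+01,  7.29141897e-02,
        4.56155010e-02, -1.34737538e-04]), 'ee_pos': array([ 207.63287651, -535.65836776,  213.13985742]), 'ee_rot': array([-1.79998957e+02,  1.00180536e-01, -6.88125245e+01]), 'force': array([ 0.12688964, -0.6280925 ,  0.47583785]), 'torque': array([-0.01673953,  0.02942564,  0.00580071]), 'gripper_width': 90.89087996216391}
side {'camera_matrix': [[487.95, 0.0, 315.78], [0.0, 487.95, 246.826], [0.0, 0.0, 1.0]], 'cam_to_world': [[-0.799, 0.309, -0.516, -212.564], [-0.601, -0.397, 0.693, 1056.673], [0.009, 0.864, 0.503, 856.271], [0.0, 0.0, 0.0, 1.0]]}
0.9954654947916667
top {'camera_matrix': [[572.84, 0.0, 317.209], [0.0, 572.84, 236.779], [0.0, 0.0, 1.0]], 'cam_to_world': [[0.017, 0.996, -0.084, 422.8], [-1.0, 0.018, 0.015, 10.409], [0.016, 0.083, 0.996, 1626.544], [0.0, 0.0, 0.0, 1.0]]}
0.9960709635416667
wrist {'camera_matrix': [[371.648, 0.0, 318.218], [0.0, 371.648, 239.268], [0.0, 0.0, 1.0]], 'hand_eye': [[1.0, 0.001, 0.0, -0.439], [0.001, -0.956, -0.292, -82.975], [-0.0, 0.292, -0.956, -170.63], [0.0, 0.0, 0.0, 1.0]]}
0.9959375
```

View pics/top0.png

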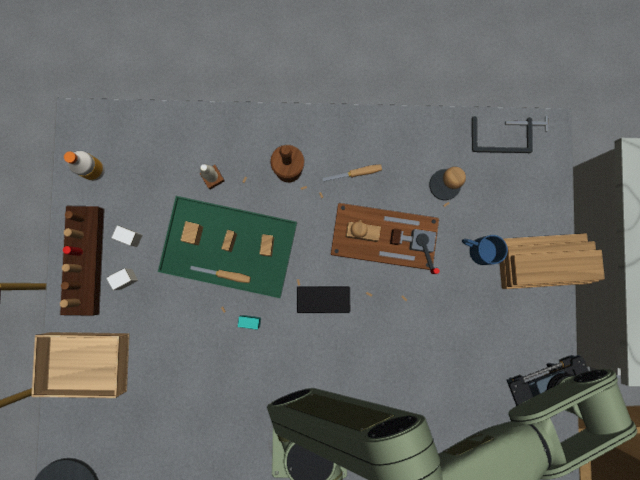

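View pics/side0.png

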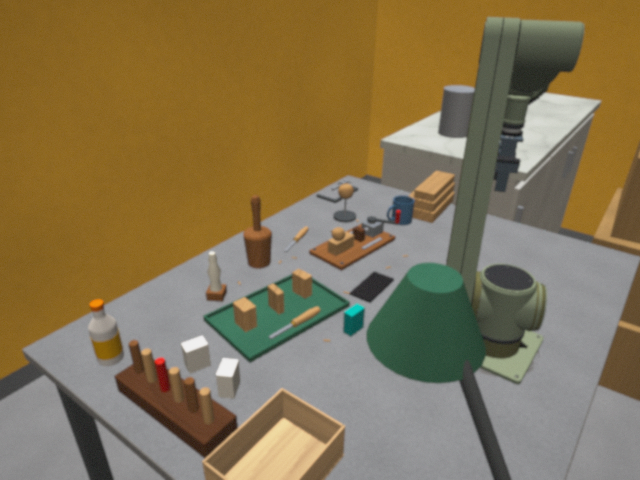

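The top view shows the tray's three wooden blocks at (190,233), (229,240) and (266,244). The bench is at (385,237), with its carving at (362,231), jaw at (397,236) and red lever post at (436,271). The two white blocks (124,235) and (120,280) and the turquoise one (249,322) are the decoys. They stand outside the tray and are the wrong colour.

```bash
cat > h.py <<'E'
import numpy as np,cv2
from workcell import env
from scipy.spatial.transform import Rotation as R
def cloud(name,d,pose=None):
    p=env.camera_params(name);K=np.array(p["camera_matrix"])
    v,u=np.mgrid[:480,:640]; x=(u-K[0,2])/K[0,0]; y=(v-K[1,2])/K[1,1]
    if name=="wrist":
        r=np.hypot(x,y); s=np.where(r<1e-6,1,np.tan(np.minimum(r,1.5))/np.maximum(r,1e-6)); x,y=x*s,y*s
        T=np.eye(4);T[:3,:3]=R.from_euler('xyz',pose[1],degrees=True).as_matrix();T[:3,3]=pose[0]
        M=T@np.array(p["hand_eye"])
    else: M=np.array(p["cam_to_world"])
    P=np.stack([x*d,-y*d,-d],-1)
    return P@M[:3,:3].T+M[:3,3]
def look(name,tag):
    s=env.state();im,d=env.grab_frame(name);pose=(s["ee_pos"],s["ee_rot"])
    cv2.imwrite(f"pics/{tag}.png",im);P=cloud(name,d,pose);P[d<=0]=np.nan
    np.save(f"pics/{tag}_P.npy",P);return im,P
def rect(P,m):
    """min-area rect of world xy of masked points: centre, sides, angle of long side, median z"""
    q=P[m];q=q[np.isfinite(q).all(1)];c,sz,a=cv2.minAreaRect(q[:,:2].astype(np.float32))
    if sz[0]<sz[1]: sz=sz[::-1];a+=90
    return np.round(c,1),np.round(sz,1),round((a+90)%180-90,1),np.round(np.percentile(q[:,2],[5,50,95]),1),len(q)
E
python3 - <<'E'
from h import *
im=cv2.imread("pics/top0.png");P=cloud("top",np.load("pics/top0.npy"))
Z=P[...,2]
def box(c0,c1,r0,r1,lo,hi):
    m=np.zeros(Z.shape,bool);m[r0:r1,c0:c1]=1;return m&(Z>lo)&(Z<hi)
print("table",np.nanmedian(Z[300:330,400:450]))
for b in [(175,208,215,250),(215,242,225,256),(255,280,228,262)]: print("block",rect(P,box(*b,60,95)))
hsv=cv2.cvtColor(im,cv2.COLOR_BGR2HSV)
g=(hsv[...,0]>60)&(hsv[...,0]<90)&(hsv[...,1]>120);g[:,300:]=0;g[310:]=0;print("tray",rect(P,g))
print("bench",rect(P,box(325,442,200,272,10,25)))
print("jaw/carv",rect(P,box(340,385,220,245,50,80)),rect(P,box(388,402,225,248,50,80)))
r=((hsv[...,0]<6)|(hsv[...,0]>174))&(hsv[...,1]>180);r[:,:420]=0;r[:,445:]=0;r[:250]=0;r[290:]=0
print("grip",rect(P,r))
im2=im[190:300,150:450];cv2.imwrite("pics/c1.png",cv2.resize(im2,(800,293),interpolation=cv2.INTER_CUBIC))
E
```

```text
table 1.0647067925528972
block (array([560. , 333.5]), array([54.7, 40.1]), -12.1, array([67.7, 75.3, 81.4]), 303)
block (array([540.9, 229.5]), array([55.3, 20.4]), -15.3, array([68.7, 75.1, 81.5]), 164)
block (array([529.9, 125.8]), array([54.7, 29.3]), -6.5, array([68.7, 75.9, 81.1]), 223)
tray (array([519.2, 204.5]), array([418.3, 215.2]), 78.8, array([-0.4,  6.1, 15.8]), 4467)
bench (array([ 567.3, -199.9]), array([328.9, 197.8]), 89.7, array([12.7, 18.9, 24. ]), 3753)
jaw/carv (array([ 572.6, -139.5]), array([90.7, 40.5]), 83.1, array([55.8, 64.6, 70.2]), 283) (array([ 560.8, -232.6]), array([40.2, 27.3]), -6.5, array([55.9, 65.4, 70.9]), 141)
grip (array([ 464.3, -325.5]), array([13.7, 10.6]), 87.3, array([ 89.8, 116.7, 127.9]), 32)
```

View pics/c1.png

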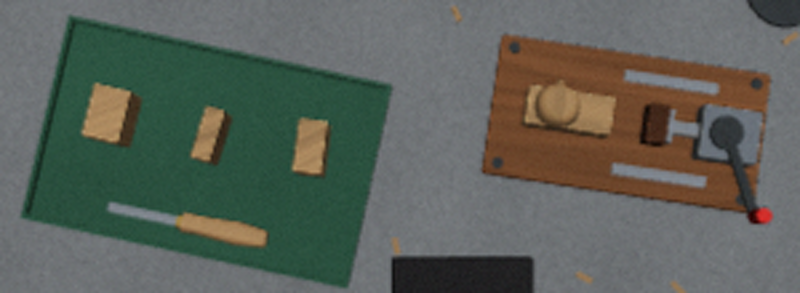

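Measured from the depth, the block thicknesses are left 38, middle 20 and right 29 mm. The gap is about 35 mm, so the block I want is the right one at top pixel (266,244), which is wooden and in the tray. I'll fly over the gap and measure it closely.

```bash
python3 -m pendant '[{"xyz":[-0.023,-0.054,-0.047],"roll":-7.8,"jaw":0},{"xyz":[-0.046,-0.108,-0.047],"roll":-15.6,"jaw":0},{"xyz":[-0.068,-0.162,-0.047],"roll":-23.4,"jaw":0},{"xyz":[-0.091,-0.216,-0.047],"roll":-31.2,"jaw":0},{"xyz":[-0.114,-0.270,-0.047],"roll":-39,"jaw":0},{"xyz":[-0.137,-0.324,-0.047],"roll":-46.8,"jaw":0},{"xyz":[-0.160,-0.378,-0.047],"roll":-54.6,"jaw":0},{"xyz":[-0.182,-0.432,-0.047],"roll":-62.3,"jaw":0}]'
python3 -m pendant '[{"xyz":[0,0,0],"roll":0,"jaw":0},{"xyz":[0,0,0],"roll":0,"jaw":0},{"xyz":[0,0,0],"roll":0,"jaw":0},{"xyz":[0,0,0],"roll":0,"jaw":0},{"xyz":[0,0,0],"roll":0,"jaw":0},{"xyz":[0,0,0],"roll":0,"jaw":0},{"xyz":[0,0,0],"roll":0,"jaw":0},{"xyz":[0,0,0],"roll":0,"jaw":0}]'
python3 - <<'E'
from h import *
look("wrist","w1")
E
```

```text
time_s: 1.15
ee_pos: [545.9, -208.7, 260.8]
ee_rot: [180.0, 0.0, -6.2]
force: [0.5, -0.2, 0.9]
gripper_width: 91.3
time_s: 2.15
ee_pos: [544.8, -210.3, 261.0]
ee_rot: [180.0, -0.0, -6.5]
force: [0.7, 0.4, 0.5]
gripper_width: 91.1
```

View pics/w1.png

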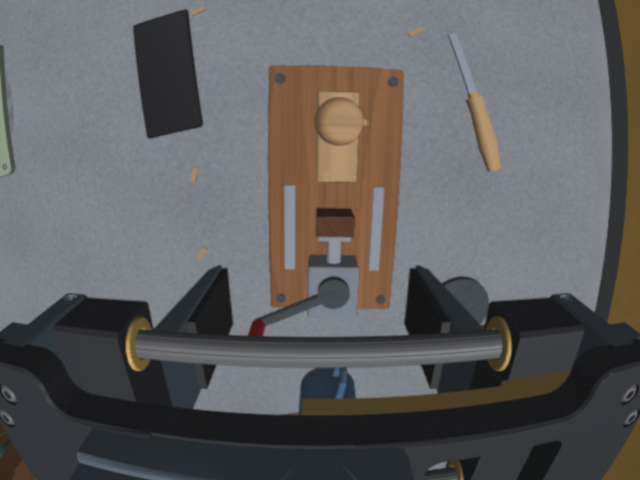

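The wrist view shows the carving block ending at row 182, the jaw's top edge at about row 222, the housing knob at (333,292) and the red post at (257,328). Next I'll measure these from the depth.

```bash
cat > m.py <<'E'
from h import *
def bench(tag,yaw=-6.5,c=(560,-205)):
    P=np.load(f"pics/{tag}_P.npy");Z=P[...,2]
    a=np.radians(yaw);ex=np.array([np.cos(a),np.sin(a)]);ey=np.array([-ex[1],ex[0]])
    Q=P[...,:2]-np.array(c);U=Q@ex;V=Q@ey
    return P,U,V
E
python3 - <<'E'
from m import *
P,U,V=bench("w1");Z=P[...,2];im=cv2.imread("pics/w1.png")
inb=(abs(U)<120)&(abs(V)<200)
carv=inb&(V>5)&(V<120)&(abs(Z-64)<5)&(abs(U)<40)
jaw=inb&(V<-3)&(V>-48)&(abs(Z-64)<5)&(abs(U)<40)
print("carv",rect(P,carv));print("jaw",rect(P,jaw))
for n,m in (("carv",carv),("jaw",jaw)):
    print(n,"U",np.percentile(U[m],[1,5,50,95,99]).round(1),"V",np.percentile(V[m],[0.5,2,50,98,99.5]).round(1))
# gap per column strips
for u in (-14,0,14):
    c=carv&(abs(U-u)<4);j=jaw&(abs(U-u)<4);print(u,V[c].min().round(1),V[j].max().round(1))
wood=inb&(abs(Z-18)<3)
print("bench z",np.median(Z[wood]),rect(P,wood))
hsv=cv2.cvtColor(im,cv2.COLOR_BGR2HSV);r=((hsv[...,0]<6)|(hsv[...,0]>174))&(hsv[...,1]>150)&(hsv[...,2]>70);r[:300]=0;r[345:]=0;r[:,:230]=0;r[:,280:]=0
print("post",rect(P,r));t=r&(Z>np.nanpercentile(Z[r],70));print(np.median(P[t],0).round(1))
k=np.zeros(Z.shape,bool);k[275:308,316:350]=1;k&=Z>60;print("knob",rect(P,k))
print("housing",rect(P,inb&(V<-55)&(V>-150)&(Z>40)&(Z<75)&(abs(U)<35)))
E
```

```text
carv (array([ 571.9, -136.9]), array([91.1, 39.5]), 82.5, array([62.3, 63.8, 65.1]), 1863)
jaw (array([ 559.2, -230.4]), array([40.7, 27.8]), -7.4, array([61.9, 63.8, 65.1]), 882)
carv U [-16.  -14.    2.8  21.7  23.5] V [ 24.8  25.7  48.7 113.3 114.4]
jaw U [-18.2 -16.1   2.2  20.1  22. ] V [-37.1 -33.8 -22.6 -11.7 -11.4]
-14 25.4 -11.2
0 25.5 -11.4
14 23.4 -11.7
bench z 17.922344254059055 (array([ 563., -202.]), array([290.2, 150.3]), 82.3, array([16.5, 17.9, 19.8]), 22248)
post (array([ 467.5, -318.5]), array([11.7,  4. ]), -24.7, array([ 83.5,  97. , 110.2]), 162)
[ 467.5 -317.4  107.1]
knob (array([ 550.2, -299.8]), array([41.8, 36.8]), 83.3, array([61.5, 78.5, 80.6]), 1114)
housing (array([ 547.3, -296. ]), array([74. , 63.7]), 81.7, array([45.6, 61.5, 63.3]), 2050)
```

The gap measures about 36.5 mm at bench yaw −7.6°, with its middle near (563.6, −199.1). So the 29 mm block is the right one, and 38 is too thick. Now to the block.

```bash
python3 -m pendant '[{"xyz":[-0.007,-0.042,0],"roll":0,"jaw":0},{"xyz":[-0.014,-0.090,0],"roll":0,"jaw":0},{"xyz":[-0.021,-0.140,0.01],"roll":0,"jaw":0},{"xyz":[-0.030,-0.190,0.02],"roll":0,"jaw":0},{"xyz":[-0.038,-0.240,0.03],"roll":0,"jaw":0},{"xyz":[-0.046,-0.290,0.03],"roll":0,"jaw":0},{"xyz":[-0.053,-0.332,0.03],"roll":0,"jaw":0},{"xyz":[-0.053,-0.332,0.03],"roll":0,"jaw":0}]'
python3 - <<'E'
from m import *
import time
im,P=look("wrist","w2");print(env.state()["ee_pos"].round(1),env.state()["ee_rot"].round(2))
Z=P[...,2]
for c in ((530,126),(541,229)):
    m=(np.hypot(P[...,0]-c[0],P[...,1]-c[1])<45)&(abs(Z-75)<5);print(rect(P,m))
cv2.imwrite("pics/w2c.png",cv2.resize(im[60:420,120:520],(800,720))[:600])
E
```

```text
time_s: 3.2
ee_pos: [529.6, 128.1, 230.9]
ee_rot: [-180.0, 0.0, -6.3]
force: [0.4, 0.3, 0.5]
gripper_width: 91.4
[529.7 126.4 230.9] [179.96  -0.    -6.35]
(array([528.9, 128.9]), array([55.1, 29.4]), -6.2, array([73.1, 74.8, 76. ]), 1891)
(array([540., 233.]), array([55.2, 20.3]), -16.4, array([73.2, 74.7, 76. ]), 1418)
```

View pics/w2c.png

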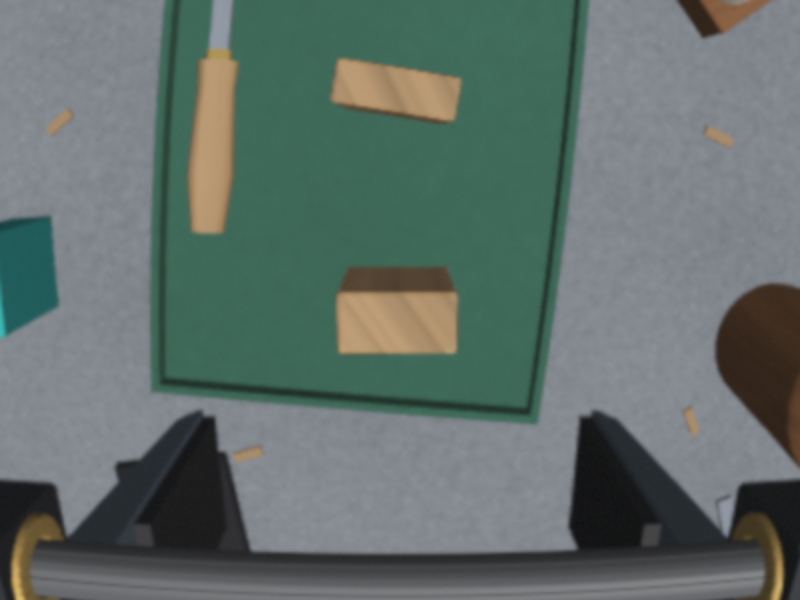

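The crop shows the chosen block at the centre, wooden, upright and 55.1 × 29.4 mm, with its top at z 75. The 20 mm block stands above it in the picture, and the gouge at left is clear of the fingers. I'll descend and grip.

```bash
python3 -m pendant '[{"xyz":[-0.001,-0.002,0.03],"roll":-0.3,"jaw":0},{"xyz":[-0.001,-0.002,0.06],"roll":-0.3,"jaw":0},{"xyz":[-0.001,-0.002,0.09],"roll":-0.3,"jaw":0},{"xyz":[-0.001,-0.002,0.12],"roll":-0.3,"jaw":0},{"xyz":[-0.001,-0.002,0.15],"roll":-0.3,"jaw":0},{"xyz":[-0.001,-0.002,0.175],"roll":-0.3,"jaw":0},{"xyz":[-0.001,-0.002,0.19],"roll":-0.3,"jaw":0},{"xyz":[-0.001,-0.002,0.195],"roll":-0.3,"jaw":0}]' 25
python3 -m pendant '[{"xyz":[0,0,0],"roll":0,"jaw":0.3},{"xyz":[0,0,0],"roll":0,"jaw":0.6},{"xyz":[0,0,0],"roll":0,"jaw":0.6},{"xyz":[0,0,0],"roll":0,"jaw":0.6},{"xyz":[0,0,0],"roll":0,"jaw":0.6},{"xyz":[0,0,0],"roll":0,"jaw":0.6},{"xyz":[0,0,0],"roll":0,"jaw":0.6},{"xyz":[0,0,0],"roll":0,"jaw":0.6}]' 25
```

```text
time_s: 4.25
ee_pos: [529.0, 126.8, 35.4]
ee_rot: [180.0, 0.0, -6.3]
force: [-0.2, 0.6, 0.5]
gripper_width: 91.1
time_s: 5.25
ee_pos: [529.3, 127.7, 36.3]
ee_rot: [-180.0, -0.0, -6.2]
force: [-0.3, 0.0, 4.8]
gripper_width: 55.1
```

```bash
python3 -m pendant '[{"xyz":[0,0,-0.025],"roll":0,"jaw":0.6},{"xyz":[0,0,-0.07],"roll":0,"jaw":0.6},{"xyz":[0,0,-0.12],"roll":0,"jaw":0.6},{"xyz":[0.01,0.045,-0.14],"roll":0,"jaw":0.6},{"xyz":[0.02,0.095,-0.14],"roll":0.5,"jaw":0.6},{"xyz":[0.032,0.15,-0.14],"roll":1.4,"jaw":0.6},{"xyz":[0.044,0.205,-0.14],"roll":1.4,"jaw":0.6},{"xyz":[0.055,0.255,-0.14],"roll":1.4,"jaw":0.6}]'
python3 -m pendant '[{"xyz":[0.008,0.036,0],"roll":0,"jaw":0.6},{"xyz":[0.014,0.066,0],"roll":0,"jaw":0.6},{"xyz":[0.014,0.066,0],"roll":0,"jaw":0.6},{"xyz":[0.014,0.066,0],"roll":0,"jaw":0.6},{"xyz":[0.014,0.066,0],"roll":0,"jaw":0.6},{"xyz":[0.014,0.066,0],"roll":0,"jaw":0.6},{"xyz":[0.014,0.066,0],"roll":0,"jaw":0.6},{"xyz":[0.014,0.066,0],"roll":0,"jaw":0.6}]'
python3 - <<'E'
from m import *
im,P=look("wrist","w3");s=env.state();print(s["ee_pos"].round(1),s["ee_rot"].round(2),s["gripper_width"])
p=s["ee_pos"];zt=p[2]+39;Z=P[...,2]
m=(abs(P[...,0]-p[0])<26)&(abs(P[...,1]-p[1])<30)&(abs(Z-zt)<6)
print("block top in hand",rect(P,m),"z expected",zt)
m2=(abs(P[...,0]-566)<35)&(P[...,1]>-190)&(P[...,1]<-80)&(abs(Z-64)<5);print("carv",rect(P,m2))
cv2.imwrite("pics/w3c.png",cv2.resize(im[90:390,120:520],(800,600)))
E
```

```text
time_s: 6.25
ee_pos: [555.8, -133.7, 175.3]
ee_rot: [-180.0, 0.0, -7.6]
force: [1.1, -0.0, -0.7]
gripper_width: 55.1
time_s: 7.25
ee_pos: [561.3, -198.8, 176.0]
ee_rot: [180.0, -0.0, -7.6]
force: [-0.0, 0.3, -0.1]
gripper_width: 54.6
[ 561.3 -198.9  176. ] [ 1.7999e+02 -1.0000e-02 -7.6000e+00] 54.91529371562165
block top in hand (array([ 560.8, -198.3]), array([56.4, 32.2]), -8.7, array([210.9, 214.3, 215.4]), 4715) z expected 215.00023396522027
carv (array([ 572.1, -136.9]), array([89.5, 40. ]), 82.1, array([62.5, 63.8, 65. ]), 3049)
```

View pics/w3c.png

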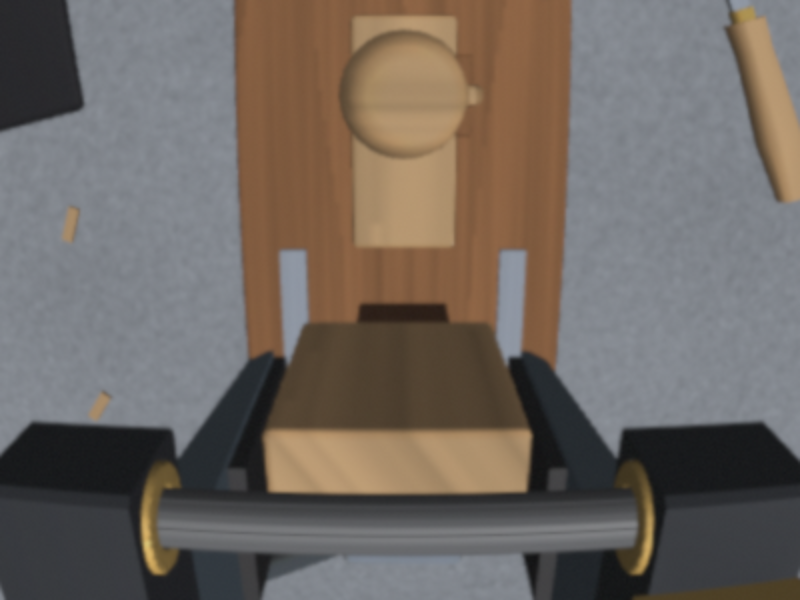

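Run:
```python
from m import *
P,U,V=bench("w3",-7.6,(561.3,-198.9));Z=P[...,2]
f=(abs(U)<22)&(V>5)&(V<30)&(Z>155)&(Z<205);print("front face V",np.percentile(V[f],[5,50,95]).round(1),f.sum())
for u in(-18,18): print(u,np.median(V[f&(abs(U-u)<4)]).round(2))
t=(abs(V)<25)&(abs(U)<35)&(Z>212.5)&(Z<216);print("top V",np.percentile(V[t],[.5,50,99.5]).round(1),"U",np.percentile(U[t],[.5,50,99.5]).round(1))
c=(abs(U)<30)&(V>15)&(V<120)&(abs(Z-64)<3);print("carv V",np.percentile(V[c],[0.3,1,2]).round(1),"U",np.percentile(U[c],[1,50,99]).round(1))
for u in(-14,0,14): print(u,V[c&(abs(U-u)<3)].min().round(1))
P,U,V=bench("w1",-7.6,(561.3,-198.9));Z=P[...,2]
j=(abs(U)<30)&(V<0)&(V>-60)&(abs(Z-64)<3);print("jaw w1 V",np.percentile(V[j],[98,99,99.7]).round(1),"U",np.percentile(U[j],[1,50,99]).round(1))
c=(abs(U)<30)&(V>12)&(V<120)&(abs(Z-64)<3);print("carv w1 V",np.percentile(V[c],[.3,1,2]).round(1),"U",np.percentile(U[c],[1,50,99]).round(1))
```

```text
front face V [15.  15.5 16. ] 3655
-18 15.5
18 15.49
top V [ 0.9  9.3 18.3] U [-32.5  -0.5  32.2]
carv V [18.3 18.5 19.2] U [-17.4   1.8  21.9]
-14 18.2
0 18.3
14 18.2
jaw w1 V [-18.  -17.9 -17.8] U [-18.2   1.6  22. ]
carv w1 V [18.9 19.2 19.6] U [-17.3   1.5  21.6]
```

The block's front face is square to the carving to within 0.1 mm, and the gap is 36.2 mm. I'll shift it +2 mm along tool x and +0.7 mm along tool y, then lower.

```bash
python3 -m pendant '[{"xyz":[0.002,0.0007,0.01],"roll":0,"jaw":0.6},{"xyz":[0.002,0.0007,0.035],"roll":0,"jaw":0.6},{"xyz":[0.002,0.0007,0.06],"roll":0,"jaw":0.6},{"xyz":[0.002,0.0007,0.08],"roll":0,"jaw":0.6},{"xyz":[0.002,0.0007,0.095],"roll":0,"jaw":0.6},{"xyz":[0.002,0.0007,0.108],"roll":0,"jaw":0.6},{"xyz":[0.002,0.0007,0.118],"roll":0,"jaw":0.6},{"xyz":[0.002,0.0007,0.124],"roll":0,"jaw":0.6}]'
python3 -m pendant '[{"xyz":[0,0,0.001],"roll":0,"jaw":0.6},{"xyz":[0,0,0.002],"roll":0,"jaw":0.6},{"xyz":[0,0,0.0025],"roll":0,"jaw":0.6},{"xyz":[0,0,0.003],"roll":0,"jaw":0.6},{"xyz":[0,0,0.003],"roll":0,"jaw":0.6},{"xyz":[0,0,0.003],"roll":0,"jaw":0.6},{"xyz":[0,0,0.003],"roll":0,"jaw":0.6},{"xyz":[0,0,0.003],"roll":0,"jaw":0.6}]'
```

```text
time_s: 8.3
ee_pos: [563.2, -200.1, 51.5]
ee_rot: [180.0, 0.0, -7.6]
force: [0.9, 0.3, 0.4]
gripper_width: 54.8
time_s: 9.3
ee_pos: [563.4, -200.1, 49.4]
ee_rot: [180.0, -0.0, -7.6]
force: [-0.4, 0.2, 4.8]
gripper_width: 54.9
```

```bash
python3 -m pendant '[{"xyz":[0,0,0],"roll":0,"jaw":0.35},{"xyz":[0,0,0],"roll":0,"jaw":0.2},{"xyz":[0,0,0],"roll":0,"jaw":0.1},{"xyz":[0,0,0],"roll":0,"jaw":0},{"xyz":[0,0,-0.02],"roll":0,"jaw":0},{"xyz":[0,0,-0.07],"roll":0,"jaw":0},{"xyz":[0,0,-0.13],"roll":0,"jaw":0},{"xyz":[0,0,-0.18],"roll":0,"jaw":0}]'
python3 -m pendant '[{"xyz":[-0.015,0,-0.01],"roll":0,"jaw":0},{"xyz":[-0.03,0,-0.02],"roll":0,"jaw":0},{"xyz":[-0.03,0,-0.02],"roll":0,"jaw":0},{"xyz":[-0.03,0,-0.02],"roll":0,"jaw":0},{"xyz":[-0.03,0,-0.02],"roll":0,"jaw":0},{"xyz":[-0.03,0,-0.02],"roll":0,"jaw":0},{"xyz":[-0.03,0,-0.02],"roll":0,"jaw":0},{"xyz":[-0.03,0,-0.02],"roll":0,"jaw":0}]'
python3 - <<'E'
from m import *
im,P=look("wrist","w4");s=env.state();print(s["ee_pos"].round(1),s["ee_rot"].round(2))
P,U,V=bench("w4",-7.6,(561.3,-198.9));Z=P[...,2]
b=(abs(U)<40)&(abs(V)<30)&(abs(Z-88)<4);print("block",rect(P,b),"V",np.percentile(V[b],[.5,50,99.5]).round(1),"U",np.percentile(U[b],[.5,99.5]).round(1))
c=(abs(U)<30)&(V>16.5)&(V<120)&(abs(Z-64)<3);print("carv V",np.percentile(V[c],[.3,1]).round(1))
j=(abs(U)<30)&(V<-15)&(V>-60)&(abs(Z-64)<3);print("jaw V",np.percentile(V[j],[2,98,99.7]).round(1))
hsv=cv2.cvtColor(im,cv2.COLOR_BGR2HSV);r=((hsv[...,0]<6)|(hsv[...,0]>174))&(hsv[...,1]>140)&(hsv[...,2]>60)&(np.hypot(P[...,0]-466,P[...,1]+325)<50)
ys,xs=np.where(r);print("red px",len(xs),xs.min(),xs.max(),ys.min(),ys.max())
q=P[r];print("red z",np.percentile(q[:,2],[5,50,90,99]).round(1),"top xy",np.median(q[q[:,2]>np.percentile(q[:,2],60)],0).round(1))
k=(np.hypot(P[...,0]-550,P[...,1]+300)<30)&(Z>72)&(Z<88);print("knob",rect(P,k))
cv2.imwrite("pics/w4c.png",cv2.resize(im[90:390,120:520],(800,600)))
E
```

```text
time_s: 10.3
ee_pos: [563.3, -200.1, 231.4]
ee_rot: [180.0, -0.1, -7.6]
force: [0.9, -1.1, 0.7]
gripper_width: 91.2
time_s: 11.3
ee_pos: [533.5, -196.1, 248.8]
ee_rot: [180.0, 0.0, -7.6]
force: [-0.6, -0.1, -0.3]
gripper_width: 91.4
[ 533.5 -196.1  248.9] [179.99  -0.    -7.61]
block (array([ 563.5, -198.6]), array([54.2, 28. ]), -7.0, array([86.3, 87.8, 89. ]), 1743) V [-13.1   1.3  14.6] U [-24.9  28.8]
carv V [17.7 18.4]
jaw V [-39.9 -20.6 -20.4]
red px 23 263 271 367 369
red z [120.9 121.8 122.7 123.2] top xy [ 465.7 -327.1  122.5]
knob (array([ 544.7, -294.9]), array([45.8, 33.7]), -7.3, array([75.3, 79. , 81. ]), 961)
```

View pics/w4c.png

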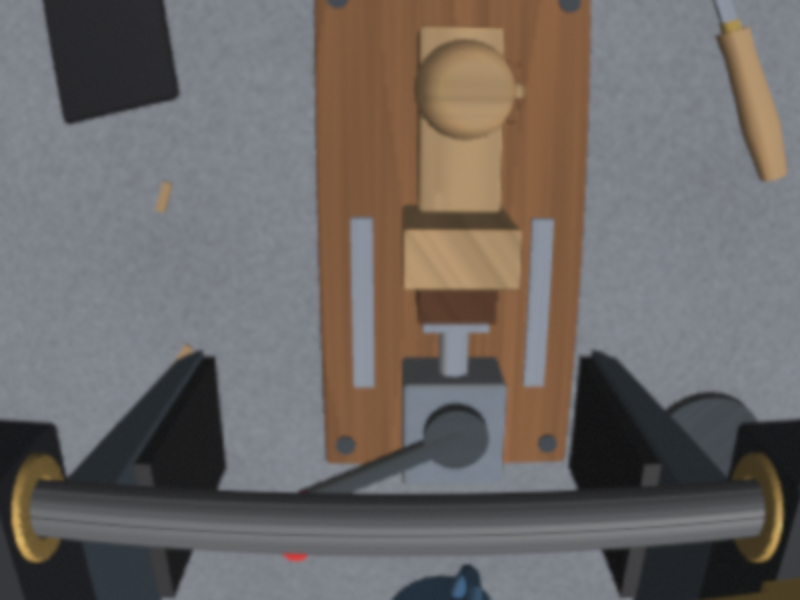

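The block now stands in the gap, centred to within 1 mm and square. The post is at about (465, −326) with its top at z 122, and the top and wrist views agree. I'll push it from its −y side with shut fingers.

```bash
python3 -m pendant '[{"xyz":[-0.010,0.03,0],"roll":0,"jaw":1},{"xyz":[-0.020,0.07,0],"roll":0,"jaw":1},{"xyz":[-0.030,0.11,0],"roll":0,"jaw":1},{"xyz":[-0.040,0.15,0],"roll":0,"jaw":1},{"xyz":[-0.0475,0.178,0],"roll":0,"jaw":1},{"xyz":[-0.0475,0.178,0.01],"roll":0,"jaw":1},{"xyz":[-0.0475,0.178,0.05],"roll":0,"jaw":1},{"xyz":[-0.0475,0.178,0.08],"roll":0,"jaw":1}]'
python3 -m pendant '[{"xyz":[0,0,0.025],"roll":0,"jaw":1},{"xyz":[0,0,0.05],"roll":0,"jaw":1},{"xyz":[0,0,0.07],"roll":0,"jaw":1},{"xyz":[0,0,0.08],"roll":0,"jaw":1},{"xyz":[0,0,0.08],"roll":0,"jaw":1},{"xyz":[0,0,0.08],"roll":0,"jaw":1},{"xyz":[0,0,0.08],"roll":0,"jaw":1},{"xyz":[0,0,0.08],"roll":0,"jaw":1}]'
```

```text
time_s: 12.35
ee_pos: [462.7, -364.7, 167.2]
ee_rot: [-179.9, 0.1, -7.6]
force: [0.9, -0.7, -0.6]
gripper_width: 13.9
time_s: 13.35
ee_pos: [463.0, -366.4, 89.5]
ee_rot: [180.0, -0.1, -7.6]
force: [-0.4, -0.8, 0.2]
gripper_width: 0.4
```

```bash
python3 -m pendant '[{"xyz":[0,-0.004,0],"roll":0,"jaw":1},{"xyz":[-0.001,-0.009,0],"roll":0,"jaw":1},{"xyz":[-0.002,-0.014,0],"roll":0,"jaw":1},{"xyz":[-0.0025,-0.018,0],"roll":0,"jaw":1},{"xyz":[-0.003,-0.022,0],"roll":0,"jaw":1},{"xyz":[-0.0035,-0.026,0],"roll":0,"jaw":1},{"xyz":[-0.004,-0.030,0],"roll":0,"jaw":1},{"xyz":[-0.0045,-0.034,0],"roll":0,"jaw":1}]'
python3 -m pendant '[{"xyz":[0,-0.002,0],"roll":0,"jaw":1},{"xyz":[0,-0.004,0],"roll":0,"jaw":1},{"xyz":[-0.001,-0.006,0],"roll":0,"jaw":1},{"xyz":[-0.001,-0.008,0],"roll":0,"jaw":1},{"xyz":[-0.0015,-0.010,0],"roll":0,"jaw":1},{"xyz":[-0.0015,-0.012,0],"roll":0,"jaw":1},{"xyz":[-0.002,-0.014,0],"roll":0,"jaw":1},{"xyz":[-0.002,-0.016,0],"roll":0,"jaw":1}]'
```

```text
time_s: 14.35
ee_pos: [458.8, -332.2, 88.6]
ee_rot: [179.9, 0.5, -7.5]
force: [-9.6, -4.8, 3.1]
gripper_width: 0.4
time_s: 15.35
ee_pos: [462.9, -315.6, 89.0]
ee_rot: [180.0, 0.0, -7.6]
force: [-2.0, -2.6, -0.5]
gripper_width: 0.3
```

The sideways force reading was odd, so I'll look before pushing on.

Run:
```python
from m import *
im,P=look("wrist","w5")
it,Pt=look("top","t5")
hsv=cv2.cvtColor(im,cv2.COLOR_BGR2HSV)
a=cv2.resize(im[150:450,120:520],(800,600));b=cv2.resize(it[200:300,380:480],(300,300),interpolation=cv2.INTER_CUBIC);a[:300,500:]=b
cv2.imwrite("pics/w5c.png",a)
r=((hsv[...,0]<6)|(hsv[...,0]>174))&(hsv[...,1]>140)&(hsv[...,2]>60)&(np.hypot(P[...,0]-466,P[...,1]+300)<60)
if r.sum(): q=P[r];print(len(q),np.percentile(q,[5,50,95],axis=0).round(1))
```

```text
1865 [[ 455.4 -294.7   88.4]
 [ 461.7 -285.   120.8]
 [ 467.6 -281.5  122.6]]
```

View pics/w5c.png

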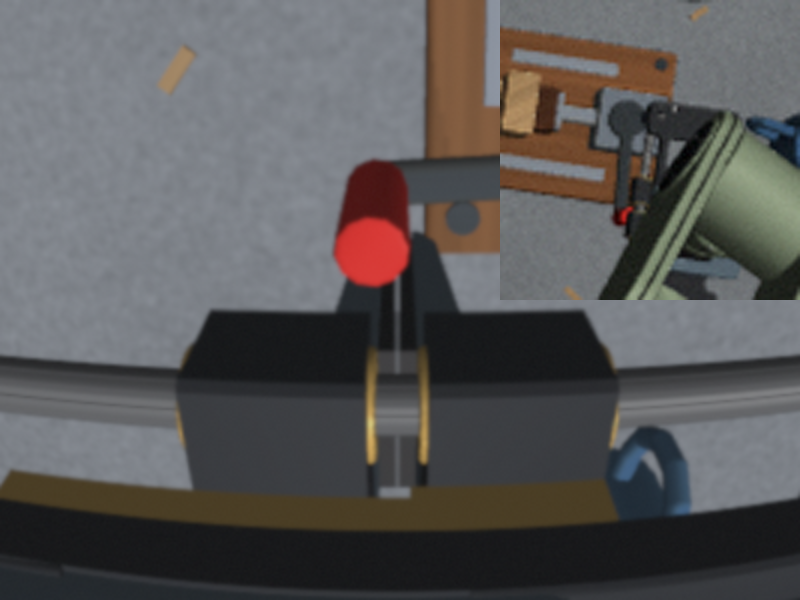

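The post (top at about (461, −289)) sits flat against the left finger and the lever has turned about 24°. I'll carry on gently.

```bash
python3 -m pendant '[{"xyz":[0,-0.002,0],"roll":0,"jaw":1},{"xyz":[0,-0.004,0],"roll":0,"jaw":1},{"xyz":[0,-0.006,0],"roll":0,"jaw":1},{"xyz":[0,-0.008,0],"roll":0,"jaw":1},{"xyz":[0,-0.009,0],"roll":0,"jaw":1},{"xyz":[0,-0.010,0],"roll":0,"jaw":1},{"xyz":[0,-0.011,0],"roll":0,"jaw":1},{"xyz":[0,-0.012,0],"roll":0,"jaw":1}]'
python3 -m pendant '[{"xyz":[0,-0.0003,0],"roll":0,"jaw":1},{"xyz":[0,-0.0006,0],"roll":0,"jaw":1},{"xyz":[0,-0.0009,0],"roll":0,"jaw":1},{"xyz":[0,-0.0012,0],"roll":0,"jaw":1},{"xyz":[0,-0.0015,0],"roll":0,"jaw":1},{"xyz":[0,-0.0018,0],"roll":0,"jaw":1},{"xyz":[0,-0.002,0],"roll":0,"jaw":1},{"xyz":[0,-0.002,0],"roll":0,"jaw":1}]'
```

```text
time_s: 16.45
ee_pos: [464.6, -303.8, 89.0]
ee_rot: [180.0, -0.0, -7.6]
force: [-2.2, -3.1, 0.0]
gripper_width: 0.5
time_s: 17.45
ee_pos: [464.9, -301.9, 89.0]
ee_rot: [180.0, -0.0, -7.6]
force: [-1.7, -1.6, 0.0]
gripper_width: 0.2
```

```bash
python3 -m pendant '[{"xyz":[0,-0.0003,0],"roll":0,"jaw":1},{"xyz":[0,-0.0006,0],"roll":0,"jaw":1},{"xyz":[0,-0.0009,0],"roll":0,"jaw":1},{"xyz":[0,-0.0012,0],"roll":0,"jaw":1},{"xyz":[0,-0.0015,0],"roll":0,"jaw":1},{"xyz":[0,-0.0018,0],"roll":0,"jaw":1},{"xyz":[0,-0.002,0],"roll":0,"jaw":1},{"xyz":[0,-0.002,0],"roll":0,"jaw":1}]'
python3 -m pendant '[{"xyz":[0,-0.0003,0],"roll":0,"jaw":1},{"xyz":[0,-0.0006,0],"roll":0,"jaw":1},{"xyz":[0,-0.0009,0],"roll":0,"jaw":1},{"xyz":[0,-0.0012,0],"roll":0,"jaw":1},{"xyz":[0,-0.0015,0],"roll":0,"jaw":1},{"xyz":[0,-0.0018,0],"roll":0,"jaw":1},{"xyz":[0,-0.002,0],"roll":0,"jaw":1},{"xyz":[0,-0.002,0],"roll":0,"jaw":1}]'
```

```text
time_s: 18.45
ee_pos: [465.2, -300.2, 89.0]
ee_rot: [180.0, -0.0, -7.6]
force: [-2.3, -2.3, 0.3]
gripper_width: 0.2
time_s: 19.45
ee_pos: [465.4, -299.2, 89.1]
ee_rot: [179.9, -0.0, -7.6]
force: [-3.1, -7.2, 0.7]
gripper_width: 0.5
```

```bash
python3 -m pendant '[{"xyz":[0,-0.0003,0],"roll":0,"jaw":1},{"xyz":[0,-0.0006,0],"roll":0,"jaw":1},{"xyz":[0,-0.0008,0],"roll":0,"jaw":1},{"xyz":[0,-0.001,0],"roll":0,"jaw":1},{"xyz":[0,-0.001,0],"roll":0,"jaw":1},{"xyz":[0,-0.001,0],"roll":0,"jaw":1},{"xyz":[0,-0.001,0],"roll":0,"jaw":1},{"xyz":[0,-0.001,0],"roll":0,"jaw":1}]'
```

```text
time_s: 20.45
ee_pos: [465.4, -298.8, 89.1]
ee_rot: [179.8, -0.0, -7.6]
force: [-2.8, -8.5, -0.8]
gripper_width: 0.2
```

```bash
python3 -m pendant '[{"xyz":[0,-0.0003,0],"roll":0,"jaw":1},{"xyz":[0,-0.0006,0],"roll":0,"jaw":1},{"xyz":[0,-0.0009,0],"roll":0,"jaw":1},{"xyz":[0,-0.0012,0],"roll":0,"jaw":1},{"xyz":[0,-0.0012,0],"roll":0,"jaw":1},{"xyz":[0,-0.0012,0],"roll":0,"jaw":1},{"xyz":[0,-0.0012,0],"roll":0,"jaw":1},{"xyz":[0,-0.0012,0],"roll":0,"jaw":1}]'
python3 -c "
from workcell import env
import numpy as np
F=[]
for i in range(4): env.grab_frame('side');F.append(env.state()['force'])
print(np.mean(F,0))"
```

```text
time_s: 21.45
ee_pos: [465.5, -298.3, 89.2]
ee_rot: [179.7, -0.0, -7.5]
force: [-3.2, -10.1, -0.7]
gripper_width: 0.1
[ -3.5944864  -11.41949483  -0.43103781]
```

The push now reads about 11.7 N, roughly 8.5 N over the empty-turning force, so the clamp is firm. I'll back off, rise and check.

```bash
python3 -m pendant '[{"xyz":[0,0.005,0],"roll":0,"jaw":1},{"xyz":[0,0.015,0],"roll":0,"jaw":1},{"xyz":[0,0.025,0],"roll":0,"jaw":1},{"xyz":[0,0.03,-0.01],"roll":0,"jaw":1},{"xyz":[0,0.03,-0.05],"roll":0,"jaw":1},{"xyz":[0,0.03,-0.10],"roll":0,"jaw":1},{"xyz":[0,0.03,-0.14],"roll":0,"jaw":1},{"xyz":[0,0.03,-0.16],"roll":0,"jaw":1}]'
python3 -m pendant '[{"xyz":[0.02,-0.03,0],"roll":0,"jaw":1},{"xyz":[0.04,-0.06,0],"roll":0,"jaw":1},{"xyz":[0.05,-0.09,0],"roll":0,"jaw":1},{"xyz":[0.05,-0.11,0],"roll":0,"jaw":1},{"xyz":[0.05,-0.11,0],"roll":0,"jaw":1},{"xyz":[0.05,-0.11,0],"roll":0,"jaw":1},{"xyz":[0.05,-0.11,0],"roll":0,"jaw":1},{"xyz":[0.05,-0.11,0],"roll":0,"jaw":1}]'
python3 - <<'E'
from m import *
im,P=look("wrist","w6");s=env.state();print(s["ee_pos"].round(1),s["force"].round(1))
P,U,V=bench("w6",-7.6,(561.3,-198.9));Z=P[...,2]
b=(abs(U)<40)&(abs(V)<35)&(abs(Z-88)<4);print("block",rect(P,b),"V",np.percentile(V[b],[.5,99.5]).round(1),"U",np.percentile(U[b],[.5,99.5]).round(1))
c=(abs(U)<30)&(V>16.5)&(V<120)&(abs(Z-64)<3);print("carv V",np.percentile(V[c],[.3,1]).round(1))
j=(abs(U)<30)&(V<-9)&(V>-60)&(abs(Z-64)<3);print("jaw V",np.percentile(V[j],[2,98,99.7]).round(1))
it,Pt=look("top","t6");a=np.zeros((600,800,3),np.uint8);a[:300]=cv2.resize(it[180:300,140:460],(800,300));a[300:,:400]=cv2.resize(im[90:390,120:520],(400,300));cv2.imwrite("pics/f.png",a)
E
```

```text
time_s: 22.65
ee_pos: [462.5, -325.9, 252.6]
ee_rot: [179.9, -0.3, -7.6]
force: [0.3, -0.6, -0.2]
gripper_width: 0.4
time_s: 23.65
ee_pos: [525.5, -223.8, 249.0]
ee_rot: [180.0, -0.0, -7.7]
force: [0.1, -0.5, -0.0]
gripper_width: 0.5
[ 525.6 -223.7  248.9] [ 1.1  0.9 -0.5]
block (array([ 563.7, -195.2]), array([54.8, 28.7]), -7.3, array([86.4, 87.8, 89. ]), 1896) V [-10.3  18.3] U [-25.5  28.8]
carv V [17.7 17.8]
jaw V [-31.8 -15.7 -15.5]
```

View pics/f.png

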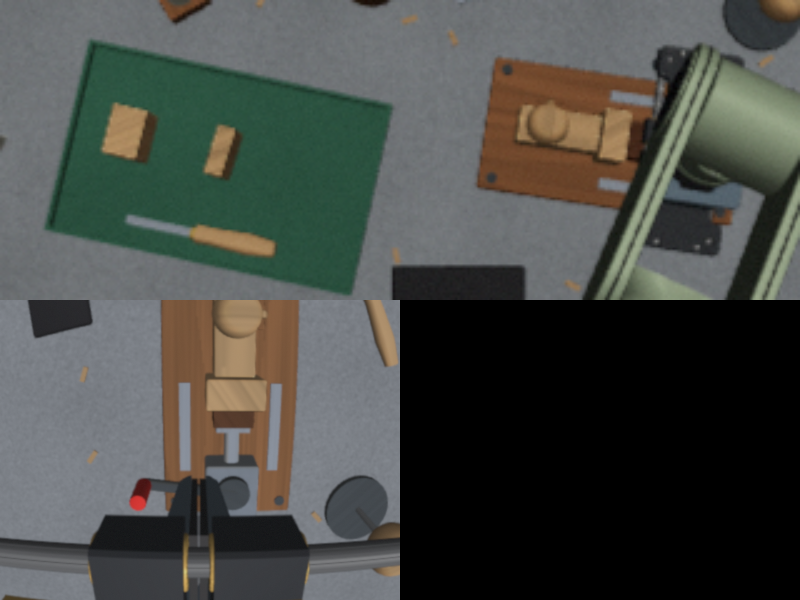

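The block is up against the carving, upright and square. The jaw has moved about 8 mm and the other two blocks and the gouge haven't moved. Handing in.

```bash
python3 -c "
from workcell import env
print(env.job_done())"
```

```text
the job is handed in; nothing more can be done
None
```

The job is handed in at about 24 s on the robot's clock. The 29 mm block is clamped upright and square between the jaw and the carving.

- **Choice of block:** The gap measured about 36 mm. The three blocks measured about 38–40, 29 and 20 mm thick by depth, so the 29 mm one was the thickest that would go in.
- **Placing:** I stood the block within about 1 mm of the middle of the gap, square to the jaw to within about half a degree.
- **Clamping:** I pushed the lever with shut fingers until the push read about 11.7 N. That is roughly 8.5 N above the empty-turning force of about 3 N, inside the 5 to 10 N range for a firm clamp.

**Last checks:** The block's front face is against the carving, its top is at z 88 and it has not tilted. The jaw moved about 8 mm, against about 7 mm expected. The other two blocks and the tray gouge are where they were, and the robot is touching nothing.

**Anomalies:**
- At first contact with the lever post there was a brief 10 N sideways force on the fingers. A picture then showed the post resting properly against a finger, and it did not happen again.
- After clamping, the jaw's front edge was hidden under the block, so I judged its travel from its back edge.
- The arm hid part of the bench from the top camera in the final picture.

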